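Slide the used baking steel off the landing board into the wash-up tub

TASK

The flat baking steel lies in the channel of the wooden landing board with no edge to get behind: press down on top of it with the closed fingertips and, keeping it pressed on the board, push it along the channel and out over the board's free end so that it drops into the blue wash-up tub below. The board is springy and thin, so press gently (never more than about 20 N), and leave the bowl and the cutter ring where they are.

Things in the scene. Friction and masses are not known exactly. Their poses are not given: they have to be found in the camera images.
- board: Wooden landing board, fixed, overhanging the bench's far edge. Origin on the bench top under its hinge line, midway across; x level along the channel to the free end, y across to the left, z up. Rigid foot (140 long, 120 wide, 30 high) at negative x; ahead of it the springy leaf, x = 0 to 200, 120 wide, 12 thick, its top 30 above the origin unloaded, level with the foot's.
- stop (a point): Top middle of the dark stop strip on the foot, at its face towards the steel: x = 0, z = 36 from the board's origin. The strip is 24 long (x), 98 wide, 6 high; it closes the robot's end of the channel. Does not move.
- leaf_mid (a point): Middle of the leaf's top, 100 from the hinge line, moves with it. Sprung leaf: it swings down about the hinge line under load. One and the same force lowers it a millimetre or so near the hinge, about two centimetres near the free end (stop at 0.17 rad); the stiffness is to be felt. Guide strips 13 wide, 6 high on both sides leave a channel 88 wide, open at the free end.
- leaf_end (a point): Middle of the top edge of the leaf's free end, 200 from the hinge line; moves down with the leaf. The steel tips off here by itself once its centre is past this edge and it is let go. The leaf takes up to 20 N of pressing.
- plate: Baking steel: flat plate, brushed grey top with a dark rim, 100 (x) by 80 (y) by 6 thick, about 0.35 kg. Origin at the centre of its underside. Lies on the leaf in the channel, at most 10 from the stop strip, top level with the strips, too wide to grip. Slides on the waxed leaf with friction about 0.28; under a light touch the fingertips slip over it, 9 to 14 N of pressing carries it along.
- tub: Blue open wash-up tub on a trolley, fixed, below the leaf's free end: 280 (x) by 280 (y) by 120 high outside, walls and floor 6 thick. Origin at the centre of its underside, 170 below the bench top.
- bowl: Small brown bowl, 104 diameter, 45 high, on the bench beside the board's foot. Origin at the centre of its underside.
- cutter: Steel cutter ring, 72 diameter, 40 high, on the bench beside the board's foot. Origin at the centre of its underside.
Mind the look-alikes: they are no part of the job. What is meant by the plate is not pink, and is the larger of those in its own colour.

How it is judged (in metres and radians):
On the way, in this order (a step that is already met when the one before it is completed fails the run):
1. the steel, pressed down on the board, has slid at least 30 mm along the channel (x of plate in the frame of board above 0.088 m and contact force between plate and board above 6.5 N), for 0.05 s.
2. still pressed down on the board, the steel sticks out at least 30 mm past the free end (x of plate in the frame of board above 0.18 m and contact force between plate and board above 6.5 N), for 0.05 s.
At the end, for the whole second after the job is handed in: The baking steel lies at rest (under 0.03 m/s) inside the tub, flat or leaning, its centre below 85 mm above the tub's underside and within its walls; bowl and cutter ring are within 20 mm of where they started (x of plate in the frame of tub between -0.134 and 0.134 m and y of plate in the frame of tub between -0.134 and 0.134 m and z of plate in the frame of tub between 0 and 0.085 m and linear speed of plate below 0.03 m/s and distance of each of bowl, cutter from where it was at the start of the episode below 0.02 m); the robot touches nothing.
It fails at once if the steel or the board is pressed with more than 22 N (contact force between the fingers and plate above 22 N or contact force between any of the arm, the fingers and board above 22 N).
It fails at once if the bowl or the cutter ring is shifted by more than 20 mm (distance of any of bowl, cutter from where it was at the start of the episode above 0.02 m).
It also fails if it takes over 64 s, if anything falls off the work surface, if the arm or the gripper's body presses on something with over 40 N, if the wrist force passes 120 N, or if a joint passes its speed limit or range.

ROBOT

A 6-joint arm with a two-finger parallel gripper is mounted at the origin on the work surface. World frame = base frame: x ahead of the robot, y to its left, z up, the work surface at z = 0. Lengths are in mm, angles in rad, forces in N, time in s.
With the tool pointing down it reaches from about 275 to 1000 mm from the base axis. Payload 8.4 kg.
Tool frame: the origin (TCP) lies midway between the tips of the shut fingers; the grasp point (between the pads) lies arm.hold_point_z behind it (arm.hold_point_z is the distance from the TCP to the grasp point, in mm); z points along the fingers, y is the line along which they close (so a half turn about z gives the same grasp; the last joint's range is limited). The gripper opens to 85 mm and grips with 20 to 120 N. Pads are 22 mm wide; open, the fingers measure 114 mm over their backs; the gripper's body (76 mm by 85 mm) begins 54 mm behind the grasp point. The pads swing forward as they close: fully open they stand 13 mm farther back than shut.
Start: joints at [-1.172, 0.353, 1.633, -0, 1.155, -0.002], TCP at [243.846, -575.471, 231.281] pointing down, gripper open.
Joint ranges: [-2.63, 2.63], [-0.92, 2.1], [0.06, 2.66], [-1.3, 4.44], [0, 2.69], [-3.02, 3.02]. Speed limits (rad/s): [2.22, 2.22, 2.79, 3.14, 3.14, 3.14].

INTERFACE

Orientations are given as a unit quaternion [w, x, y, z].
In Python, from plant import telemetry, imaging, arm gives the robot as it stands. The module is installed in compiled form; this text tells all that it offers.
- The arm moves only by the tool play_rows, never from a script. Its argument "increments" is a list that holds one entry, the list of rows, each a list of 7 numbers: the shift along the tool's x, y, z in m, then the turn, a rotation vector about the tool's x, y, z in degrees, then the opening, from 0 (shut) to 1 (fully open). A call has 1 to 20 rows; each row is the pose to reach, as a shift and turn from the pose commanded when the call began, along the tool's axes at that moment; what a row does not reach only later rows make up. A row lasts 1/10 s, in which the tool goes at most 50 mm and 8.59 degrees, less where a joint would pass 70% of its speed; a pose out of reach is approached as far as the arm can. A call with a gripper value outside its range is refused whole. The fingers move at their own pace and stop on an object; the grip force is fixed at half the most. Time passes only in rows, so rows that repeat a pose let the fingers close. It gives the time, the measured TCP pose, the force, the opening and the grip force at its end, in the units of the state.
- telemetry.get_obs(): the state, without advancing time (a new reading comes with each control period).
- imaging.read_camera(name): name is "scene" or "side" or "wrist"; returns the picture (480x640x3 uint8, red, green, blue); there is no depth.
- imaging.calibration(name): a dict with "K" (3x3 intrinsics, pixels), "xyz" and "orientation" of the camera in the world. Camera axes: x right, y down, z forward; pixel columns grow to the right and rows downward; lengths in mm; the calibration is good to about 2 mm. A picture is of the moment at which its call begins: read the wrist's pose just before it. calibration takes no time and is no camera call; for the wrist camera it gives the pose at the moment of the call.
- arm.finish_job(): hands the job in; it is judged then, once.
The state is a dict: "clock": time; "q": joint angles; "qd": joint speeds; "joint_torque": joint torques, N m; "ee_pos": TCP position; "ee_rot": TCP orientation; "ft_force": force on the tool from outside, world axes, zero at the start; "ft_torque": the same for the moment, N m; "width": finger opening in mm; "finger_force": force on a finger pad.
Only numpy, scipy, OpenCV 4.12 (cv2) and the standard library are available. Lean on these libraries where they do the work, as an engineer would, in place of code of your own. Each camera call takes 0.05 s, during which the arm holds its last target. There are 200 camera calls.

## Working session

There is one attempt and no reset: what is moved stays moved. The work goes in short steps, Python scripts to look and compute and a tool call to move; the robot and the scene stay as the last step left them, time stands still between calls to the robot, and variables do not carry over. Pictures are saved under pics/ and viewed, at most 10 in all, crops included, and the job is handed in when it is done.

Besides the shell and the picture viewer there is one more tool, called after "Request:" as name(argument=value, ...) on one line, values as JSON. play_rows: Moves the arm, as the interface text tells. Its arguments: {"type":"object","properties":{"increments":{"type":"array"}},"required":["increments"]}

```bash
mkdir -p pics
python3 - <<'E'
from plant import telemetry, imaging, arm
import cv2
for n in ("scene","side"):
    im=imaging.read_camera(n); cv2.imwrite(f"pics/{n}0.png",im[:,:,::-1])
    c=imaging.calibration(n); print(n,c)
o=telemetry.get_obs(); print(o, arm.hold_point_z)
E
```

```text
scene {'K': array([[499.93463837,   0.        , 318.80899987],
       [  0.        , 499.93463837, 240.22307552],
       [  0.        ,   0.        ,   1.        ]]), 'xyz': array([1146.79645219,  396.13348886,  879.6330454 ]), 'orientation': array([-0.16118589,  0.45076052,  0.83082921, -0.28382545])}
side {'K': array([[436.19080925,   0.        , 316.12518188],
       [  0.        , 436.19080925, 237.09051764],
       [  0.        ,   0.        ,   1.        ]]), 'xyz': array([ 334.3556729 , -517.60446152,  656.69279163]), 'orientation': array([-0.32987076,  0.93153275, -0.14258539,  0.05569043])}
{'clock': 0.1, 'q': array([-1.17241642e+00,  3.53619686e-01,  1.63408318e+00,  7.85006043e-07,
        1.15517873e+00, -2.38444459e-03]), 'qd': array([ 0.00073507, -0.00094642, -0.00058161, -0.00081415, -0.00026874,
        0.00192522]), 'joint_torque': array([-7.83305059e-04, -6.06358910e+01, -3.42818105e+01, -8.45603950e-05,
        3.91529786e-03, -1.64836098e-05]), 'ee_pos': array([ 243.66617062, -575.07052286,  230.60124745]), 'ee_rot': array([-6.31949402e-04,  9.79990408e-01,  1.99043676e-01, -1.26419551e-04]), 'ft_force': array([ 0.24737275, -0.9413363 ,  0.56997812]), 'ft_torque': array([ 0.00377368, -0.03583933, -0.06310916]), 'finger_force': 0.0, 'width': 85.30707858709533} 18.700000000000003
```

View pics/scene0.png

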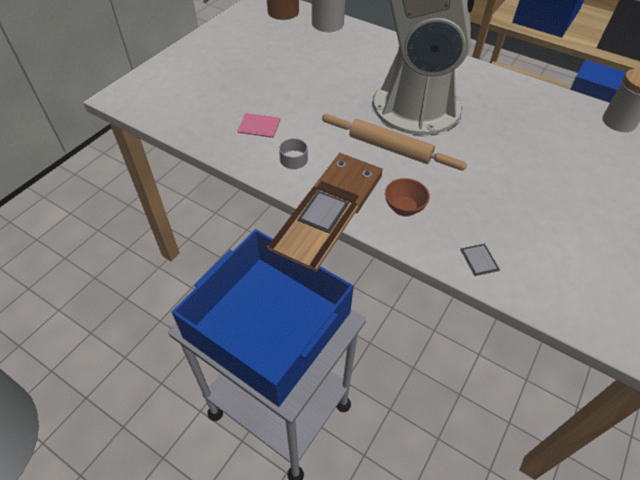

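View pics/side0.png

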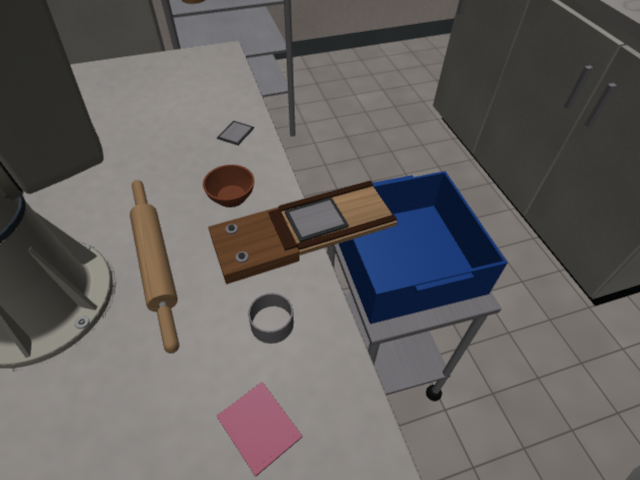

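Scene view: the plate is at about (325,211), the board runs from the foot at (350,170) to the free end at (292,258), with the tub below. Side view: the plate is at (317,218), the foot's left edge at (215,250) and the free end at (390,205). The small grey plate and the pink square are decoys.

```bash
cat > h.py <<'E'
import numpy as np, cv2
from scipy.spatial.transform import Rotation as R
from plant import imaging
def ray(n,uv):
    c=imaging.calibration(n); d=np.linalg.inv(c["K"])@np.array([uv[0],uv[1],1.]); q=c["orientation"]
    return c["xyz"], R.from_quat([q[1],q[2],q[3],q[0]]).apply(d)
def onz(n,uv,z):
    o,d=ray(n,uv); return o+d*(z-o[2])/d[2]
def proj(n,p):
    c=imaging.calibration(n); q=c["orientation"]
    v=c["K"]@R.from_quat([q[1],q[2],q[3],q[0]]).inv().apply(np.array(p)-c["xyz"]); return v[:2]/v[2]
E
python3 - <<'E'
from h import *
tiles=[]
for n,(x0,y0,x1,y1) in dict(scene=(250,140,400,280),side=(200,170,410,290)).items():
    im=cv2.imread(f"pics/{n}0.png"); hsv=cv2.cvtColor(im,cv2.COLOR_BGR2HSV)
    roi=np.zeros(im.shape[:2],np.uint8); roi[y0:y1,x0:x1]=255
    w=cv2.inRange(hsv,(3,70,25),(25,255,255))&roi
    cs,_=cv2.findContours(w,0,2); c=max(cs,key=lambda c:cv2.contourArea(c) if True else 0)
    h=cv2.convexHull(c); q=cv2.approxPolyDP(h,4,True)[:,0]
    print(n,"wood",[(tuple(p),onz(n,p,36).round()[:2]) for p in q.tolist()])
    # grey top enclosed in wood
    g=np.zeros_like(roi); cv2.fillPoly(g,[h],255)
    g&=cv2.inRange(hsv,(0,0,90),(180,60,255)); g=cv2.morphologyEx(g,cv2.MORPH_OPEN,np.ones((3,3)))
    cs,_=cv2.findContours(g,0,2); c=max(cs,key=cv2.contourArea)
    m=cv2.moments(c); cen=(m['m10']/m['m00'],m['m01']/m['m00'])
    b=cv2.boxPoints(cv2.minAreaRect(c)); q2=cv2.approxPolyDP(cv2.convexHull(c),4,True)[:,0]
    print(" plate",cen,onz(n,cen,36).round(1),[onz(n,p,36).round()[:2] for p in q2.tolist()])
    v=im.copy(); cv2.polylines(v,[q],True,(0,255,0),1); cv2.polylines(v,[q2],True,(0,0,255),1)
    tiles.append(cv2.resize(v[y0:y1,x0:x1],(390,390*(y1-y0)//(x1-x0)),interpolation=2))
H=max(t.shape[0] for t in tiles)
cv2.imwrite("pics/c1.png",np.hstack([cv2.copyMakeBorder(t,0,H-t.shape[0],0,0,0) for t in tiles]))
E
```

```text
scene wood [((381, 168), array([316.,  52.])), ((316, 270), array([654.,  83.])), ((268, 248), array([662., -32.])), ((339, 153), array([326., -61.]))]
 plate (323.0706889685384, 210.33751493428912) [508.2   8.   36. ] [array([468., -29.]), array([461.,  34.]), array([546.,  45.]), array([553., -19.])]
side wood [((395, 218), array([650., -38.])), ((394, 225), array([641., -54.])), ((229, 282), array([322., -89.])), ((209, 230), array([308.,  36.])), ((367, 181), array([637.,  72.]))]
 plate (315.8699938385705, 217.88770794824399) [506.3   6.1  36. ] [array([546.,  40.]), array([549., -21.]), array([469., -26.]), array([465.,  35.])]
```

View pics/c1.png

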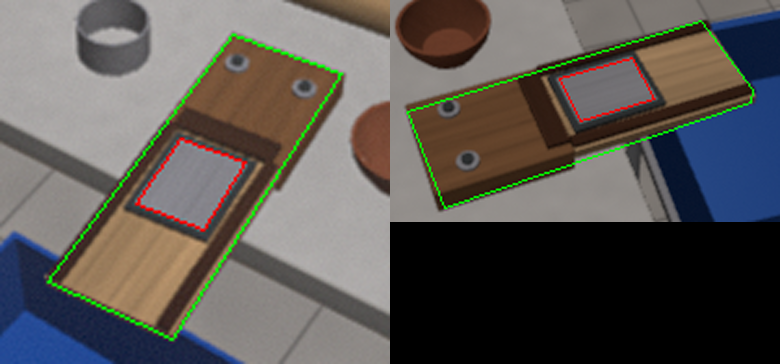

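The crop confirms the outlines: wood quad and grey plate top are traced well in both views. Next I triangulate the ends and compute the approach.

```bash
cat >> h.py <<'E'
def tri(a,b):
    (o1,d1),(o2,d2)=ray("scene",a),ray("side",b)
    s=np.linalg.lstsq(np.stack([d1,-d2],1),o2-o1,rcond=None)[0]
    p,q=o1+s[0]*d1,o2+s[1]*d2; return (p+q)/2,np.linalg.norm(p-q)
def toolshift(target,yaw):
    from plant import telemetry
    o=telemetry.get_obs(); q=o["ee_rot"]; r=R.from_quat([q[1],q[2],q[3],q[0]])
    tgt=R.from_euler('z',yaw)*R.from_euler('x',np.pi)
    return r.inv().apply(np.array(target)-o["ee_pos"]).round(1),(r.inv()*tgt).as_rotvec(degrees=True).round(2)
E
python3 - <<'E'
from h import *
for k,a,b in [("endL",(316,270),(367,181)),("endR",(268,248),(395,218)),("footL",(381,168),(209,230)),("plate",(323.1,210.3),(315.9,217.9))]:
    p,e=tri(a,b); print(k,p.round(1),round(e,1))
print(toolshift((482,6,90),.09))
E
```

```text
endL [644.5  80.6  24.3] 5.3
endR [655.8 -34.5  28.6] 4.8
footL [306.6  46.9  25.1] 2.9
plate [506.8   7.3  34.4] 0.2
(array([ 446.1, -441.9,  141.2]), array([-7.000e-02,  1.000e-02,  1.781e+01]))
```

Request:
play_rows(increments=[[[0.03, -0.03, 0, 0, 0, 3, 0], [0.06, -0.06, 0, 0, 0, 6, 0], [0.09, -0.09, 0, 0, 0, 9, 0], [0.12, -0.12, 0, 0, 0, 12, 0], [0.15, -0.15, 0, 0, 0, 15, 0], [0.18, -0.18, 0, 0, 0, 17.8, 0], [0.21, -0.21, 0, 0, 0, 17.8, 0], [0.24, -0.24, 0, 0, 0, 17.8, 0], [0.27, -0.27, 0, 0, 0, 17.8, 0], [0.3, -0.3, 0, 0, 0, 17.8, 0], [0.33, -0.33, 0, 0, 0, 17.8, 0], [0.36, -0.36, 0, 0, 0, 17.8, 0], [0.39, -0.39, 0.02, 0, 0, 17.8, 0], [0.42, -0.42, 0.05, 0, 0, 17.8, 0], [0.446, -0.442, 0.08, 0, 0, 17.8, 0], [0.446, -0.442, 0.11, 0, 0, 17.8, 0], [0.446, -0.442, 0.141, 0, 0, 17.8, 0], [0.446, -0.442, 0.141, 0, 0, 17.8, 0], [0.446, -0.442, 0.141, 0, 0, 17.8, 0], [0.446, -0.442, 0.141, 0, 0, 17.8, 0]]])

```text
clock: 2.1
ee_pos: [483.0, 5.3, 91.7]
ee_rot: [0.0, 0.999, 0.045, 0.001]
ft_force: [-0.5, 0.5, 0.4]
width: 0.0
finger_force: 0.0
```

Request:
play_rows(increments=[[[0, 0, 0.015, 0, 0, 0, 0], [0, 0, 0.03, 0, 0, 0, 0], [0, 0, 0.042, 0, 0, 0, 0], [0, 0, 0.048, 0, 0, 0, 0], [0, 0, 0.05, 0, 0, 0, 0], [0, 0, 0.05, 0, 0, 0, 0], [0, 0, 0.05, 0, 0, 0, 0]]])

```text
clock: 2.8
ee_pos: [482.4, 5.5, 40.8]
ee_rot: [0.0, 0.999, 0.045, 0.0]
ft_force: [1.3, -0.1, -0.4]
width: -0.0
finger_force: 0.0
```

Run:
```python
from h import *
from plant import telemetry
for i in range(3): imaging.read_camera("scene"); o=telemetry.get_obs(); print(o["ft_force"].round(2),o["ee_pos"].round(2))
t=[]
for n,(x0,y0,x1,y1) in dict(scene=(250,140,400,280),side=(200,170,410,290)).items():
    im=imaging.read_camera(n)[y0:y1,x0:x1,::-1]; t.append(cv2.resize(im,(390,300),interpolation=2))
cv2.imwrite("pics/c2.png",np.hstack(t))
```

```text
[-0.09  0.18  0.47] [482.43   5.49  40.76]
[-1.02 -0.85  0.14] [482.39   5.52  40.72]
[-0.15 -0.14  0.14] [482.34   5.52  40.67]
```

View pics/c2.png

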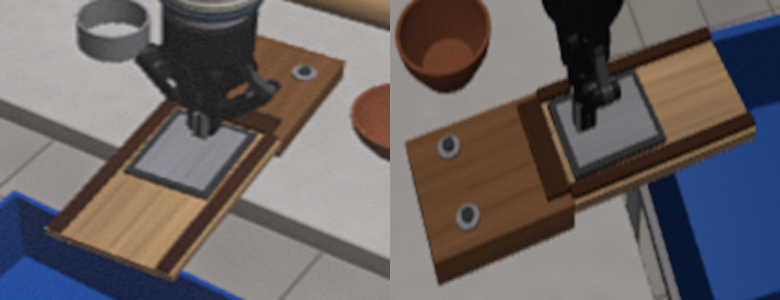

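The tips stand over the rear half of the steel, centred in the channel. Now I descend slowly to feel for it.

Request:
play_rows(increments=[[[0, 0, 0.001, 0, 0, 0, 0], [0, 0, 0.002, 0, 0, 0, 0], [0, 0, 0.003, 0, 0, 0, 0], [0, 0, 0.0035, 0, 0, 0, 0], [0, 0, 0.004, 0, 0, 0, 0], [0, 0, 0.004, 0, 0, 0, 0]]])

```text
clock: 3.65
ee_pos: [482.0, 5.5, 36.2]
ee_rot: [-0.0, 0.999, 0.045, -0.0]
ft_force: [-0.5, -0.8, 0.2]
width: 0.0
finger_force: 0.0
```

Request:
play_rows(increments=[[[0, 0, 0.0003, 0, 0, 0, 0], [0, 0, 0.0006, 0, 0, 0, 0], [0, 0, 0.0006, 0, 0, 0, 0]]])

```text
clock: 3.95
ee_pos: [482.1, 5.5, 35.8]
ee_rot: [-0.0, 0.999, 0.045, 0.0]
ft_force: [-1.0, -0.6, 1.3]
width: -0.4
finger_force: 0.7
```

Request:
play_rows(increments=[[[0, 0, 0.0003, 0, 0, 0, 0], [0, 0, 0.0005, 0, 0, 0, 0], [0, 0, 0.0005, 0, 0, 0, 0]]])

```text
clock: 4.25
ee_pos: [482.2, 5.5, 35.5]
ee_rot: [-0.0, 0.999, 0.045, 0.0]
ft_force: [-0.3, 0.7, 5.5]
width: 0.2
finger_force: 3.0
```

Request:
play_rows(increments=[[[0, 0, 0.0003, 0, 0, 0, 0], [0, 0, 0.0005, 0, 0, 0, 0], [0, 0, 0.0005, 0, 0, 0, 0]]])

```text
clock: 4.55
ee_pos: [482.2, 5.5, 35.2]
ee_rot: [-0.0, 0.999, 0.045, 0.0]
ft_force: [-2.4, 0.2, 10.2]
width: 0.4
finger_force: 5.0
```

Request:
play_rows(increments=[[[0, 0, 0.0002, 0, 0, 0, 0], [0.002, 0, 0.0004, 0, 0, 0, 0], [0.004, 0, 0.0005, 0, 0, 0, 0], [0.006, 0, 0.0007, 0, 0, 0, 0], [0.006, 0, 0.0007, 0, 0, 0, 0]]])

```text
clock: 5.05
ee_pos: [488.2, 6.1, 34.6]
ee_rot: [0.0, 0.999, 0.045, 0.0]
ft_force: [-2.2, 0.3, 12.1]
width: -0.0
finger_force: 6.3
```

Request:
play_rows(increments=[[[0.003, 0, 0.0003, 0, 0, 0, 0], [0.006, 0, 0.0006, 0, 0, 0, 0], [0.009, 0, 0.0008, 0, 0, 0, 0], [0.012, 0, 0.0011, 0, 0, 0, 0], [0.012, 0, 0.0011, 0, 0, 0, 0]]])

```text
clock: 5.55
ee_pos: [500.5, 7.2, 33.6]
ee_rot: [0.0, 0.999, 0.045, 0.0]
ft_force: [-2.4, -0.1, 12.3]
width: -0.1
finger_force: 6.2
```

```bash
cat > look.py <<'E'
import sys
from h import *
from plant import telemetry
o=telemetry.get_obs(); z=o["ee_pos"][2]; t=[]
print(o["ft_force"].round(1),o["ee_pos"].round(1))
for n,(x0,y0,x1,y1) in dict(scene=(250,140,400,280),side=(200,170,410,290)).items():
    im=imaging.read_camera(n)[y0:y1,x0:x1,::-1]; t.append(cv2.resize(im,(390,300),interpolation=2))
cv2.imwrite(sys.argv[1],np.hstack(t))
E
python3 look.py pics/c3.png
```

```text
[-2.4 -0.1 12.3] [500.5   7.2  33.6]
```

View pics/c3.png

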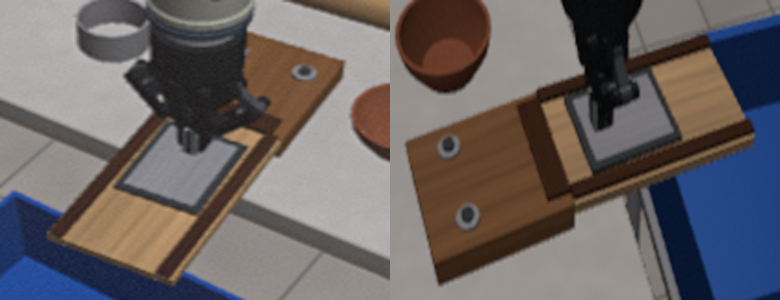

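The steel has moved along with the tips; the gap at the stop strip has grown by about 18 mm. I continue.

Request:
play_rows(increments=[[[0.003, 0, 0.0003, 0, 0, 0, 0], [0.006, 0, 0.0006, 0, 0, 0, 0], [0.009, 0, 0.001, 0, 0, 0, 0], [0.012, 0, 0.0014, 0, 0, 0, 0], [0.012, 0, 0.0014, 0, 0, 0, 0]]])

```text
clock: 6.15
ee_pos: [512.6, 8.2, 32.3]
ee_rot: [0.0, 0.999, 0.045, 0.0]
ft_force: [-2.4, 0.2, 13.2]
width: -0.1
finger_force: 6.3
```

Request:
play_rows(increments=[[[0.003, 0, 0.0004, 0, 0, 0, 0], [0.006, 0, 0.0008, 0, 0, 0, 0], [0.009, 0, 0.0012, 0, 0, 0, 0], [0.012, 0, 0.0017, 0, 0, 0, 0], [0.012, 0, 0.0017, 0, 0, 0, 0]]])

```text
clock: 6.65
ee_pos: [524.7, 9.3, 30.6]
ee_rot: [0.0, 0.999, 0.045, 0.001]
ft_force: [-1.3, -0.0, 12.8]
width: 0.3
finger_force: 6.3
```

Request:
play_rows(increments=[[[0.003, 0, 0.0005, 0, 0, 0, 0], [0.006, 0, 0.001, 0, 0, 0, 0], [0.009, 0, 0.0014, 0, 0, 0, 0], [0.012, 0, 0.0019, 0, 0, 0, 0], [0.012, 0, 0.0019, 0, 0, 0, 0]]])

```text
clock: 7.15
ee_pos: [536.7, 10.4, 28.8]
ee_rot: [0.0, 0.999, 0.045, 0.001]
ft_force: [-1.5, -0.6, 12.5]
width: 0.1
finger_force: 6.2
```

Request:
play_rows(increments=[[[0.003, 0, 0.0005, 0, 0, 0, 0], [0.006, 0, 0.001, 0, 0, 0, 0], [0.009, 0, 0.0016, 0, 0, 0, 0], [0.012, 0, 0.0022, 0, 0, 0, 0], [0.012, 0, 0.0022, 0, 0, 0, 0]]])

```text
clock: 7.65
ee_pos: [548.8, 11.5, 26.6]
ee_rot: [0.0, 0.999, 0.045, 0.001]
ft_force: [-1.2, -0.3, 12.3]
width: 0.1
finger_force: 6.2
```

```bash
python3 look.py pics/c4.png
```

```text
[-1.2 -0.3 12.3] [548.8  11.5  26.6]
```

View pics/c4.png

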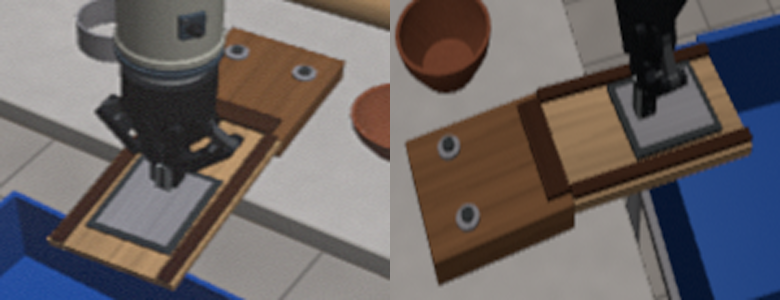

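Request:
play_rows(increments=[[[0.0035, 0, 0.0006, 0, 0, 0, 0], [0.007, 0, 0.0013, 0, 0, 0, 0], [0.0105, 0, 0.002, 0, 0, 0, 0], [0.014, 0, 0.0027, 0, 0, 0, 0], [0.014, 0, 0.0027, 0, 0, 0, 0]]])

```text
clock: 8.25
ee_pos: [562.9, 12.7, 24.0]
ee_rot: [0.0, 0.999, 0.045, 0.001]
ft_force: [-0.3, -0.4, 12.6]
width: 0.0
finger_force: 6.0
```

Request:
play_rows(increments=[[[0.0035, 0, 0.0007, 0, 0, 0, 0], [0.007, 0, 0.0015, 0, 0, 0, 0], [0.0105, 0, 0.0023, 0, 0, 0, 0], [0.014, 0, 0.0031, 0, 0, 0, 0], [0.014, 0, 0.0031, 0, 0, 0, 0]]])

```text
clock: 8.75
ee_pos: [577.0, 14.0, 20.9]
ee_rot: [0.0, 0.999, 0.045, 0.001]
ft_force: [0.1, -0.7, 11.7]
width: 0.1
finger_force: 5.8
```

Request:
play_rows(increments=[[[0.0035, 0, 0.0008, 0, 0, 0, 0], [0.007, 0, 0.0016, 0, 0, 0, 0], [0.0105, 0, 0.0025, 0, 0, 0, 0], [0.014, 0, 0.0034, 0, 0, 0, 0], [0.014, 0, 0.0034, 0, 0, 0, 0]]])

```text
clock: 9.25
ee_pos: [591.0, 15.3, 17.5]
ee_rot: [0.0, 0.999, 0.045, 0.001]
ft_force: [0.1, -0.3, 11.6]
width: -0.1
finger_force: 5.7
```

```bash
python3 look.py pics/c5.png
```

```text
[ 0.1 -0.3 11.6] [591.   15.3  17.5]
```

View pics/c5.png

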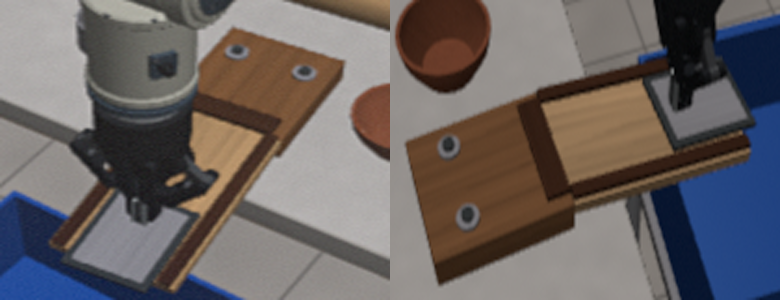

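Request:
play_rows(increments=[[[0.0035, 0, 0.0009, 0, 0, 0, 0], [0.007, 0, 0.0018, 0, 0, 0, 0], [0.0105, 0, 0.0028, 0, 0, 0, 0], [0.014, 0, 0.0038, 0, 0, 0, 0], [0.014, 0, 0.0038, 0, 0, 0, 0]]])

```text
clock: 9.85
ee_pos: [605.0, 16.5, 13.8]
ee_rot: [0.0, 0.999, 0.045, 0.001]
ft_force: [-0.7, -0.2, 11.0]
width: 0.0
finger_force: 5.6
```

Request:
play_rows(increments=[[[0.0035, 0, 0.0009, 0, 0, 0, 0], [0.007, 0, 0.0018, 0, 0, 0, 0], [0.0105, 0, 0.0027, 0, 0, 0, 0], [0.014, 0, 0.0037, 0, 0, 0, 0], [0.014, 0, 0.0037, 0, 0, 0, 0]]])

```text
clock: 10.35
ee_pos: [619.0, 17.8, 10.1]
ee_rot: [0.0, 0.999, 0.045, 0.001]
ft_force: [0.9, -0.1, 10.5]
width: -0.0
finger_force: 5.5
```

Request:
play_rows(increments=[[[0.0035, 0, 0.0006, 0, 0, 0, 0], [0.007, 0, 0.0012, 0, 0, 0, 0], [0.0105, 0, 0.0018, 0, 0, 0, 0], [0.014, 0, 0.0024, 0, 0, 0, 0], [0.014, 0, 0.0024, 0, 0, 0, 0]]])

```text
clock: 10.85
ee_pos: [632.9, 19.1, 7.7]
ee_rot: [0.0, 0.999, 0.045, 0.001]
ft_force: [-0.3, -0.2, 11.1]
width: 0.2
finger_force: 5.0
```

```bash
python3 look.py pics/c6.png
```

```text
[-0.3 -0.2 11.1] [632.9  19.1   7.7]
```

View pics/c6.png

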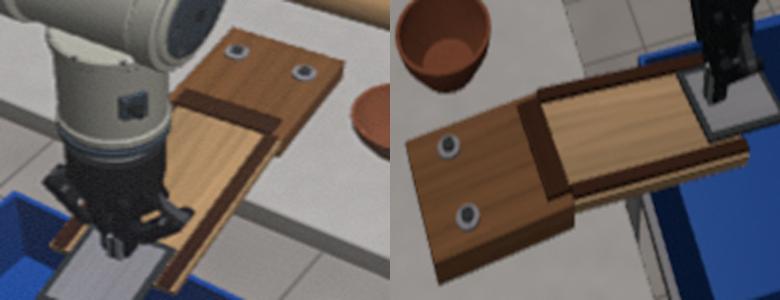

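The steel is out past the edge: its rear edge is about 157 mm from the hinge, so its centre is at about 207 mm. I push slightly further, then release slowly.

Request:
play_rows(increments=[[[0.0035, 0, 0.0005, 0, 0, 0, 0], [0.007, 0, 0.001, 0, 0, 0, 0], [0.007, 0, 0.001, 0, 0, 0, 0], [0.007, 0, 0.001, 0, 0, 0, 0]]])

```text
clock: 11.35
ee_pos: [639.8, 19.7, 6.7]
ee_rot: [0.0, 0.999, 0.045, 0.001]
ft_force: [0.2, -1.6, 9.5]
width: -0.2
finger_force: 4.7
```

Request:
play_rows(increments=[[[0, 0, -0.004, 0, 0, 0, 0], [0, 0, -0.008, 0, 0, 0, 0], [0, 0, -0.012, 0, 0, 0, 0], [0, 0, -0.016, 0, 0, 0, 0], [0, 0, -0.02, 0, 0, 0, 0], [0, 0, -0.024, 0, 0, 0, 0], [0, 0, -0.028, 0, 0, 0, 0], [0, 0, -0.032, 0, 0, 0, 0], [0, 0, -0.04, 0, 0, 0, 0], [0, 0, -0.06, 0, 0, 0, 0], [0, 0, -0.09, 0, 0, 0, 0], [0, 0, -0.12, 0, 0, 0, 0], [0, 0, -0.15, 0, 0, 0, 0], [0, 0, -0.15, 0, 0, 0, 0], [0, 0, -0.15, 0, 0, 0, 0], [0, 0, -0.15, 0, 0, 0, 0]]])

```text
clock: 12.95
ee_pos: [637.3, 19.6, 154.5]
ee_rot: [-0.0, 0.999, 0.045, -0.001]
ft_force: [0.7, 0.1, -0.0]
width: 0.1
finger_force: 0.0
```

Run:
```python
from h import *
t=[cv2.resize(imaging.read_camera(n)[:,:,::-1],(400,300)) for n in("scene","side")]
cv2.imwrite("pics/c7.png",np.hstack(t))
```

```text
(no output)
```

View pics/c7.png

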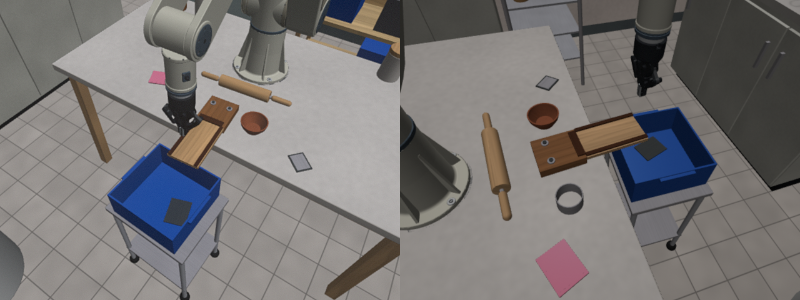

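The leaf is empty, and the steel lies in the tub at scene (178,211) and side (650,147). The bowl and the cutter ring are where they were. I let it settle and hand in.

Request:
play_rows(increments=[[[0, 0, 0, 0, 0, 0, 0], [0, 0, 0, 0, 0, 0, 0], [0, 0, 0, 0, 0, 0, 0], [0, 0, 0, 0, 0, 0, 0], [0, 0, 0, 0, 0, 0, 0], [0, 0, 0, 0, 0, 0, 0], [0, 0, 0, 0, 0, 0, 0], [0, 0, 0, 0, 0, 0, 0], [0, 0, 0, 0, 0, 0, 0], [0, 0, 0, 0, 0, 0, 0]]])

```text
clock: 14.05
ee_pos: [638.5, 19.6, 155.6]
ee_rot: [0.0, 0.999, 0.045, 0.0]
ft_force: [0.0, -0.3, 0.1]
width: 0.4
finger_force: 0.0
```

```bash
python3 -c "
from plant import arm
print(arm.finish_job())"
```

```text
the job is handed in; nothing more can be done
None
```

The baking steel lies in the blue tub, the bowl and cutter ring look unmoved, and the highest pressing force I read was about 13 N; I handed the job in at about 14 s, and no verdict came back.

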